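Fold away the rail gate on the jar bench

ROBOT

A 7-joint arm with a two-finger parallel gripper is mounted at the origin on the work surface. World frame = base frame: x ahead of the robot, y to its left, z up, the work surface at z = 0. Lengths are in m, angles in rad, forces in N, time in s.
With the tool pointing down it reaches from about 0.4 to 0.85 m from the base axis. Payload 10.4 kg.
Tool frame: the origin (TCP) lies at the very end of the fingers, on their centre line; the grasp point (between the pads) lies 19 mm behind it (r.pinch_z is the distance from the TCP to the grasp point, in m); z points along the fingers, y is the line along which they close (so a half turn about z gives the same grasp; the last joint's range is limited). The gripper opens to 87 mm and grips with 3 to 60 N. Pads are 19 mm wide; open, the fingers measure 117 mm over their backs; the gripper's body (75 mm by 190 mm) begins 51 mm behind the grasp point.
Start: joints at [-1.318, 0.332, -0.065, 1.46, 0.022, 1.35, -0.088], TCP at [0.17, 0.601, 0.223] pointing down, gripper open.
Joint ranges: [-2.6, 2.6], [-0.5, 2.12], [-1.47, 1.34], [0.16, 2.42], [-1.27, 4.41], [0.06, 2.06], [-2.6, 2.6]. Speed limits (rad/s): [2.22, 2.22, 2.79, 2.79, 3.14, 3.14, 3.14].

INTERFACE

Orientations are given as a unit quaternion [x, y, z, w].
In Python, from bench import sensors, vision, r gives the robot as it stands.
- The arm moves only by the shell command python3 -m crank 'ROWS' [OPENING] [FORCE]. ROWS is JSON, a list of rows, each a list of 2 entries, a list of its own where there are three numbers: the shift along the tool's x, y, z normalised to -1 to 1, where 1 is 3 cm, then the turn about the tool's z normalised to -1 to 1, where 1 is 8 degrees. A call has 1 to 12 rows; each row shifts and turns the commanded pose from where the row before left it, along the tool's axes as they then stand; what a row does not reach is not made up. A row lasts 1/8 s, in which the tool goes at most 62.5 mm and 10.7 degrees, less where a joint would pass 70% of its speed; a pose out of reach is approached as far as the arm can. A call with a number of a shift or a turn outside -1 to 1 is refused whole. A call with a gripper value outside its range is refused whole. OPENING is the opening, from 0 (shut) to 1 (fully open), set as the call begins (- or left out, the last holds). The fingers move at their own pace and stop on an object; FORCE is the grip in N (left out, the last holds). Time passes only in rows, so rows that do not move let the fingers close. It gives the time, the measured TCP pose, the force, the opening and the grip force at its end, in the units of the state.
- sensors.read_state(): the state, without advancing time (a new reading comes with each control period).
- vision.camera(name): name is "side" or "top" or "wrist"; returns the picture (420x560x3 uint8, red, green, blue); there is no depth.
- vision.camera_model(name): a dict with "vertical_fov" (degrees; the focal length in pixels is half the picture's height over the tangent of half this angle, whatever the lens; pixels are square), "cx", "cy" (the principal point, pixels), "dist" ([k1, k2, p1, p2, k3] as OpenCV has them; the pictures are not rectified), "camera_from_world" (4x4, takes a point from world to camera coordinates); the wrist camera has in their place "hand_eye" (4x4, takes a point from camera to tool coordinates, whose origin is the TCP and whose axes are the flange's). Camera axes: x right, y down, z forward; pixel columns grow to the right and rows downward; lengths in m; the calibration is good to about 2 mm. A picture is of the moment at which its call begins: read the wrist's pose just before it. camera_model takes no time and is no camera call.
- r.close_job(): hands the job in; it is judged then, once.
The state is a dict: "time": time; "joint_positions": joint angles; "joint_vel": joint speeds; "joint_torque": joint torques, N m; "ee_pos": TCP position; "eef_rot": TCP orientation; "ft_force": force on the tool from outside, world axes, zero at the start; "torque": the same for the moment, N m; "width": finger opening in m; "grip_force": force on a finger pad.
Only numpy, scipy, OpenCV 4.12 (cv2) and the standard library are available. Lean on these libraries where they do the work, as an engineer would, in place of code of your own. Each camera call takes 0.05 s, during which the arm holds its last target. There are 200 camera calls.

TASK

Fold away the three-leaf metal rail gate on the packing bench: first fold the end leaf flat in against the middle leaf, then fold these two together flat onto the first leaf, so that the end leaf lies inside between them, and only then swing the folded gate round on its post until it lies fully home against the stop plate. Do not shift or knock over any of the jars that stand round it, and leave the gate folded and at home when you let go.

Things in the scene. Friction and masses are not known exactly. Their poses are not given: they have to be found in the camera images.
- leaf_a (a joint): First leaf: a low aluminium two-bar rail leaf, 10 mm thick, its top 50 mm above the bench, 120 mm from the post hinge (hinge_a) to hinge_b. Upright hinge axis, angle in rad. 1.571 = home: the leaf runs along the stop plate (stop of the hinge). It starts between 0 and 0.3, and at 0 stands at right angles to the plate; seen from above it swings anticlockwise to go home. Stiff hinge (about 0.8 N m), stays where it is left.
- leaf_b (a joint): Middle leaf: the same rail, 110 mm from hinge_b to hinge_c. Upright hinge axis, angle in rad: 0 = in line with the first leaf, 3.142 = folded flat beside it (stop of the hinge), its mid-plane 30 mm from that of the first leaf, which leaves room for the end leaf between them. Folds anticlockwise seen from above, only this way. Friction about 0.2 N m, stays where left.
- leaf_c (a joint): End leaf: the same rail, 90 mm from hinge_c to its free tip. Upright hinge axis, angle in rad: 0 = in line with the middle leaf, 3.142 = folded flat against it (stop of the hinge), mid-planes 15 mm apart. Folds anticlockwise seen from above, only this way. Light hinge (about 0.04 N m), stays where left. Each hinge turns easier than the one nearer the post, so a knob led along its arc about its own hinge leaves the others in place.
- hinge_a (a point): axis of the post hinge of the first leaf, 30 mm above the bench. The post stands on a dark foot plate screwed to the bench with the stop plate (115 mm long, 50 mm high) on it. This point's x axis points from the post the way the first leaf points when home; the stop plate runs along it, its near face 38 mm to its +y side
- hinge_b (a point): axis of the hinge between first and middle leaf, 30 mm above the bench; it stands 15 mm out from the first leaf's mid-plane on the folding side (steel knuckle, 14 mm diameter, 51 mm high)
- hinge_c (a point): axis of the hinge between middle and end leaf, 30 mm above the bench; it stands 7.5 mm out from the leaves' mid-planes on the folding side (steel knuckle, 14 mm diameter, 51 mm high)
- knob_a (a point): black upright round knob on top of the first leaf, 18 mm diameter, from 50 to 98 mm above the bench; this point is its centre, 74 mm above the bench and 108 mm along the leaf from hinge_a. It is a sleeve that spins freely on its spindle, so it can be pinched from above in any direction and held so while the leaf swings.
- knob_b (a point): black upright round knob on top of the middle leaf, 18 mm diameter, from 50 to 98 mm above the bench; this point is its centre, 74 mm above the bench and 95 mm along the leaf from hinge_b. It is a sleeve that spins freely on its spindle, so it can be pinched from above in any direction and held so while the leaf swings.
- knob_c (a point): black upright round knob on top of the end leaf, 18 mm diameter, from 50 to 98 mm above the bench; this point is its centre, 74 mm above the bench and 60 mm along the leaf from hinge_c. It is a sleeve that spins freely on its spindle, so it can be pinched from above in any direction and held so while the leaf swings.
- jar_1_mid (a point): squat closed jar of nuts with a black lid, 76 mm diameter, 85 mm high, loose, standing on the bench; this point is its centre, half-way up. Leave alone.
- jar_2_mid (a point): second squat jar, the same as jar_1; its centre, half-way up. Leave alone.
- jar_tall_mid (a point): tall closed jar with a black lid, 68 mm diameter, 160 mm high, loose, standing on the bench; its centre, half-way up. Leave alone. The three jars swap places between starts; the leaves clear them all if folded in the order asked, but may strike one when swung unfolded.

How it is judged:
By the outcome, as a careful person would: the job done as asked, in the order asked, and still so for the second after the job is handed in, with the robot touching nothing.
It also fails if it takes over 72 s, if anything falls off the work surface, if the arm or the gripper's body presses on something with over 40 N, if the wrist force passes 120 N, or if a joint passes its speed limit or range.

## Working session

There is one attempt and no reset: what is moved stays moved. The work goes in short steps, Python scripts to look and compute and a shell command to move; the robot and the scene stay as the last step left them, time stands still between calls to the robot, and variables do not carry over. Pictures are saved under pics/ and viewed, at most 10 in all, crops included, and the job is handed in when it is done.

```bash
ls; mkdir -p pics; python3 - <<'E'
from bench import sensors, vision, r
import cv2, numpy as np
s=sensors.read_state(); print({k:np.round(v,3).tolist() for k,v in s.items()}, r.pinch_z)
for n in ("top","side","wrist"):
    im=vision.camera(n); cv2.imwrite(f"pics/{n}0.png",im[:,:,::-1])
    m=vision.camera_model(n); print(n,{k:np.round(v,4).tolist() for k,v in m.items()})
E
```

```text
pics
{'time': 0.0, 'joint_positions': [-1.318, 0.333, -0.065, 1.461, 0.022, 1.35, -0.089], 'joint_vel': [-0.0, 0.0, -0.0, -0.0, -0.001, 0.001, 0.002], 'joint_torque': [-0.0, -62.325, 0.025, -38.992, -0.061, 0.039, 0.0], 'ee_pos': [0.17, 0.601, 0.222], 'eef_rot': [0.137, 0.991, -0.001, -0.0], 'ft_force': [1.217, 0.141, -0.464], 'torque': [-0.015, -0.016, 0.066], 'grip_force': 0.0, 'width': 0.087} 0.0187
top {'vertical_fov': 51.2365, 'cx': 286.1755, 'cy': 206.1528, 'dist': [-0.067, 0.0, 0.0, 0.0, 0.0], 'camera_from_world': [[-0.0297, -0.9995, 0.0101, -0.0114], [-0.9907, 0.0281, -0.1328, 0.5393], [0.1324, -0.0139, -0.9911, 0.8013], [0.0, 0.0, 0.0, 1.0]]}
side {'vertical_fov': 50.5877, 'cx': 287.3713, 'cy': 209.1414, 'dist': [0.0028, 0.0, 0.0, 0.0, 0.0], 'camera_from_world': [[0.9983, -0.0577, 0.0102, -0.5415], [-0.0375, -0.7626, -0.6457, 0.0311], [0.045, 0.6443, -0.7635, 0.9824], [0.0, 0.0, 0.0, 1.0]]}
wrist {'vertical_fov': 58.7112, 'cx': 280.7927, 'cy': 210.772, 'dist': [-0.0062, 0.0, 0.0, 0.0, 0.0], 'hand_eye': [[-0.0001, -0.9679, -0.2514, 0.0684], [1.0, 0.0001, -0.0009, 0.0007], [0.0009, -0.2514, 0.9679, -0.1613], [0.0, 0.0, 0.0, 1.0]]}
```

View pics/top0.png

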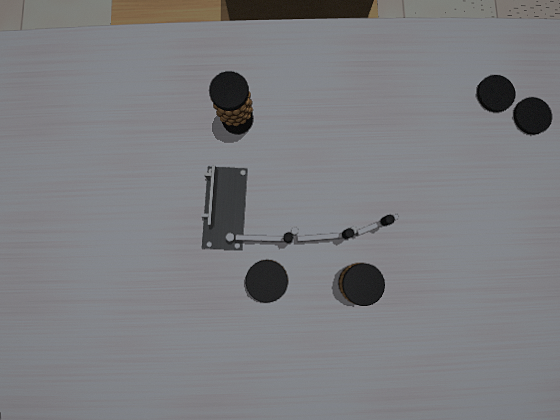

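View pics/side0.png

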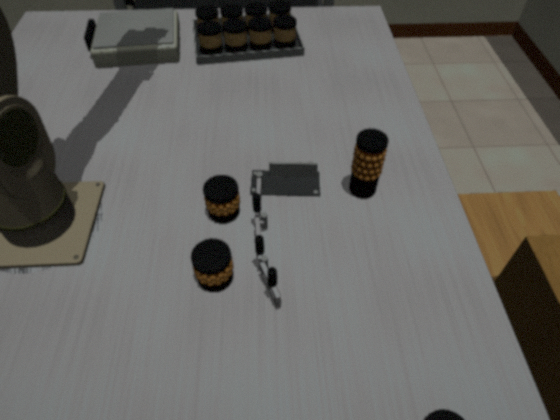

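```bash
cat > h.py <<'E'
import numpy as np, cv2
from bench import sensors, vision, r
from scipy.spatial.transform import Rotation as R
def K(n):
    m=vision.camera_model(n); f=210/np.tan(np.radians(m["vertical_fov"]/2))
    return np.array([[f,0,m["cx"]],[0,f,m["cy"]],[0,0,1]]),np.array(m["dist"]),m
def pose(n,st=None):
    k,d,m=K(n)
    if n!="wrist": T=np.linalg.inv(np.array(m["camera_from_world"]))
    else:
        W=np.eye(4); W[:3,:3]=R.from_quat(st["eef_rot"]).as_matrix(); W[:3,3]=st["ee_pos"]
        T=W@np.array(m["hand_eye"])
    return k,d,T
def ray(n,px,st=None):
    k,d,T=pose(n,st); p=cv2.undistortPoints(np.array([[px]],float),k,d)[0,0]
    return T[:3,3],T[:3,:3]@np.array([p[0],p[1],1])
def onz(n,px,z,st=None):
    o,v=ray(n,px,st); return (o+v*(z-o[2])/v[2])[:2]
def proj(n,P,st=None):
    k,d,T=pose(n,st); C=np.linalg.inv(T)
    return cv2.projectPoints(np.array(P,float).reshape(-1,3),cv2.Rodrigues(C[:3,:3])[0],C[:3,3],k,d)[0][:,0]
def blobs(im,thr=30,amin=30):
    m=(im.max(2)<thr).astype(np.uint8)
    n,l,s,c=cv2.connectedComponentsWithStats(m)
    return [(c[i].round(1).tolist(),s[i].tolist()) for i in range(1,n) if s[i][4]>=amin]
E
python3 - <<'E'
from h import *
for n in ("top","side"):
    im=cv2.imread(f"pics/{n}0.png")
    print(n)
    for c,s in blobs(im):
        print(c,s, 'z74',onz(n,c,.074).round(4),'z85',onz(n,c,.085).round(3),'z160',onz(n,c,.16).round(3))
im=cv2.imread("pics/top0.png")
print(onz("top",(230,238),.05), onz("top",(294,231),.05), onz("top",(247,167),.0))
cv2.imwrite("pics/topz.png",cv2.resize(im[150:310,190:410],None,fx=3.6,fy=3.6,interpolation=cv2.INTER_CUBIC))
E
```

```text
top
[228.3, 89.6] [210, 72, 39, 39, 962] z74 [0.7602 0.0768] z85 [0.756 0.076] z160 [0.724 0.067]
[495.7, 93.0] [477, 75, 38, 37, 1065] z74 [ 0.7436 -0.4397] z85 [ 0.739 -0.434] z160 [ 0.709 -0.394]
[532.2, 115.5] [514, 98, 37, 37, 1068] z74 [ 0.6973 -0.5085] z85 [ 0.694 -0.502] z160 [ 0.668 -0.455]
[239.0, 126.4] [222, 112, 31, 22, 245] z74 [0.6869 0.0574] z85 [0.683 0.056] z160 [0.659 0.049]
[386.4, 219.9] [380, 215, 14, 11, 80] z74 [ 0.5031 -0.2089] z85 [ 0.502 -0.206] z160 [ 0.495 -0.188]
[347.0, 233.6] [342, 229, 12, 10, 61] z74 [ 0.4803 -0.1353] z85 [ 0.48  -0.134] z160 [ 0.475 -0.122]
[287.8, 237.4] [284, 233, 9, 10, 37] z74 [ 0.4766 -0.0278] z85 [ 0.476 -0.028] z160 [ 0.471 -0.026]
[251.2, 270.8] [246, 261, 18, 25, 33] z74 [0.4187 0.0396] z85 [0.419 0.039] z160 [0.42  0.034]
[362.0, 284.6] [342, 264, 43, 42, 157] z74 [ 0.388  -0.1581] z85 [ 0.389 -0.156] z160 [ 0.392 -0.143]
side
[232.9, 13.7] [123, 0, 195, 36, 3437] z74 [0.4088 0.7988] z85 [0.41  0.776] z160 [0.42  0.622]
[6.2, 59.6] [0, 10, 16, 84, 940] z74 [-0.2297  0.5485] z85 [-0.218  0.53 ] z160 [-0.141  0.403]
[89.6, 3
[... 1149 characters left out ...]
 0.42  -0.134]
[259.0, 244.8] [256, 236, 7, 18, 106] z74 [ 0.4789 -0.1359] z85 [ 0.479 -0.144] z160 [ 0.481 -0.198]
[210.7, 256.9] [192, 240, 38, 35, 1052] z74 [ 0.3872 -0.1594] z85 [ 0.389 -0.167] z160 [ 0.401 -0.218]
[535.2, 323.3] [496, 241, 64, 179, 5131] z74 [ 0.9469 -0.3241] z85 [ 0.94  -0.329] z160 [ 0.892 -0.363]
[271.5, 277.6] [268, 269, 8, 18, 121] z74 [ 0.5005 -0.2107] z85 [ 0.5   -0.217] z160 [ 0.5   -0.263]
[216.2, 285.6] [199, 276, 33, 15, 161] z74 [ 0.4004 -0.2222] z85 [ 0.402 -0.229] z160 [ 0.412 -0.274]
[443.4, 415.7] [426, 411, 37, 9, 239] z74 [ 0.7477 -0.4618] z85 [ 0.744 -0.465] z160 [ 0.717 -0.484]
[0.48004571 0.07947968] [ 0.48969375 -0.04005662] [0.62553326 0.04915564]
```

View pics/topz.png

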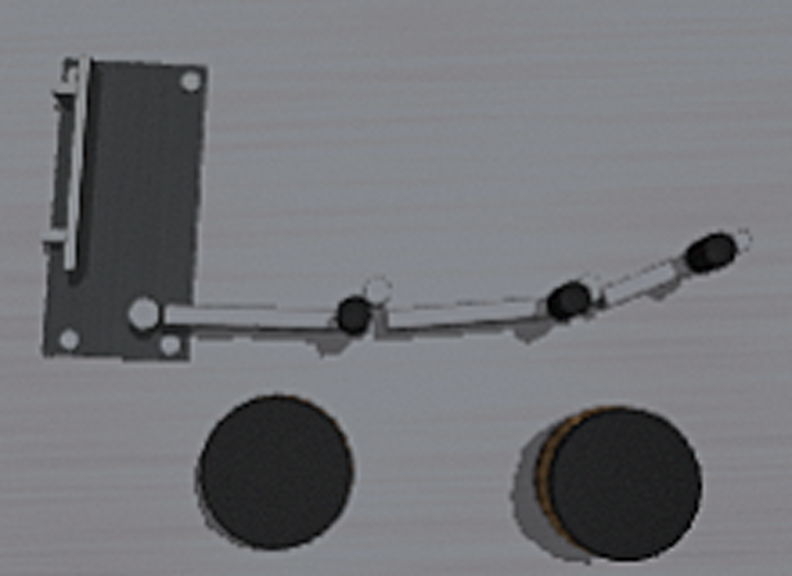

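Top view shows the post at about (230,238) and knobs a, b and c at (288,237), (347,234) and (386,220). The squat jars are at (266,281) and (362,284), on the robot's side, and the tall jar is at (228,90). The gate folds on the +x side. I'll move toward knob c, squaring the tool so that tool x is world -x and tool y is world +y.

```bash
python3 -m crank '[[[0,0,0],-0.98],[[0,0,0],-0.98],[[-1,0,0],0],[[-1,0,0],0],[[-1,0,0],0],[[-1,0,0],0],[[-1,0,0],0],[[-1,0,0],0],[[-1,0,0],0],[[-1,0,0],0],[[-1,0,0],0],[[-1,0,0],0]]' 0.5 40
python3 -m crank '[[[-1,-1,0],0],[[0,-1,0],0],[[0,-1,0],0],[[0,-1,0],0],[[0,-1,0],0],[[0,-1,0],0],[[0,-1,0],0],[[0,-1,0],0],[[0,-1,0],0],[[0,-1,0],0],[[0,-1,0],0],[[0,-1,0],0]]'
python3 -m crank '[[[0,-1,0],0],[[0,-1,0],0],[[0,-1,0],0],[[0,-1,0],0],[[0,-1,0],0],[[0,-1,0],0],[[0,-1,0],0],[[0,-1,0],0],[[0,-1,0],0],[[0,-1,0],0],[[0,-1,0],0],[[0,-1,0],0]]'
```

```text
time: 1.65
ee_pos: [0.471, 0.6006, 0.2221]
eef_rot: [0.001, 1.0, -0.0, -0.0]
ft_force: [-0.1, 0.5, 0.1]
width: 0.0436
grip_force: 0.0
time: 3.15
ee_pos: [0.4992, 0.2396, 0.2223]
eef_rot: [0.001, 1.0, -0.0, -0.0]
ft_force: [0.3, -0.2, -0.3]
width: 0.0434
grip_force: 0.0
time: 4.65
ee_pos: [0.4984, -0.1202, 0.2224]
eef_rot: [0.001, 1.0, 0.0, -0.0]
ft_force: [-0.5, 0.2, -0.0]
width: 0.0435
grip_force: 0.0
```

```bash
python3 -m crank '[[[0,-1,0],0],[[0,-1,0],0],[[-0.1,-1,0],0],[[0,0,0],0]]'
python3 - <<'E'
from h import *
s=sensors.read_state(); im=vision.camera("wrist"); cv2.imwrite("pics/w1.png",im[:,:,::-1])
for k,P in dict(b=(.4797,-.1356),c=(.502,-.210)).items():
    print(k,proj("wrist",[(*P,.05),(*P,.074),(*P,.098)],s).round(0).tolist())
for c,st in blobs(im,40,150): print(c,st,onz("wrist",c,.074,s).round(4))
E
```

```text
time: 5.15
ee_pos: [0.5008, -0.2116, 0.2223]
eef_rot: [0.003, 1.0, -0.0, -0.0]
ft_force: [0.8, -0.1, -0.1]
width: 0.043
grip_force: 0.0
b [[365.0, 168.0], [371.0, 172.0], [379.0, 177.0]]
c [[282.0, 193.0], [282.0, 198.0], [283.0, 205.0]]
[358.5, 57.5] [301, 0, 98, 106, 6107] [ 0.3904 -0.1505]
[541.8, 73.1] [517, 23, 43, 96, 3028] [ 0.4025 -0.0062]
[488.6, 80.7] [477, 40, 36, 75, 793] [ 0.408  -0.0473]
[502.7, 166.5] [480, 155, 48, 25, 777] [ 0.4758 -0.0266]
[372.6, 173.0] [358, 160, 30, 27, 551] [ 0.4807 -0.1346]
[283.8, 199.8] [275, 186, 19, 28, 443] [ 0.5032 -0.2088]
[230.2, 363.7] [0, 244, 560, 176, 49145] [ 0.6642 -0.2609]
[216.3, 264.1] [169, 245, 80, 32, 904] [ 0.5615 -0.2692]
[340.4, 265.4] [262, 245, 132, 33, 1005] [ 0.5633 -0.1587]
[459.3, 293.9] [336, 244, 224, 97, 14332] [ 0.5918 -0.0495]
```

View pics/w1.png

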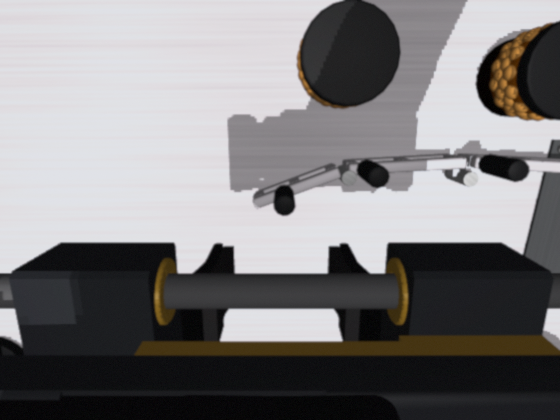

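```bash
python3 -m crank '[[[-0.05,0.06,1],0],[[0,0,1],0],[[0,0,1],0],[[0,0,1],0],[[0,0,1],0],[[0,0,0.4],0],[[0,0,0],0],[[0,0,0],0]]'
python3 -m crank '[[[0,0,0],0],[[0,0,0],0],[[0,0,0],0],[[0,0,0],0],[[0,0,0],0]]' 0 25
cat >> h.py <<'E'
def arc(Cx,Cy,turn,n):
    "rows (tool units) to carry the TCP ccw by turn deg about C, tool squared up"
    s=sensors.read_state(); p=np.array(s["ee_pos"]); M=R.from_quat(s["eef_rot"]).as_matrix()
    d=p[:2]-[Cx,Cy]; print("radius",np.hypot(*d).round(4),"ang",np.degrees(np.arctan2(d[1],d[0])).round(1),"z",p[2].round(4))
    a=np.radians(np.linspace(0,turn,n+1)); X=np.array([Cx+d[0]*np.cos(a)-d[1]*np.sin(a),Cy+d[0]*np.sin(a)+d[1]*np.cos(a),0*a]).T
    print(((np.diff(X,axis=0)@M)/.03)[:,:2].round(2).tolist(),"end",X[-1,:2].round(4))
E
python3 -c "
from h import *
arc(.4884,-.1504,163,12)"
```

```text
time: 6.2
ee_pos: [0.5038, -0.2075, 0.0617]
eef_rot: [0.001, 1.0, -0.0, 0.001]
ft_force: [0.2, -0.4, -0.5]
width: 0.0436
grip_force: 0.0
time: 6.82
ee_pos: [0.5032, -0.2084, 0.0608]
eef_rot: [0.001, 1.0, -0.001, 0.0]
ft_force: [1.0, -5.3, 0.6]
width: 0.0169
grip_force: 25.0
radius 0.0598 ang -75.6 z 0.0608
[[-0.44, 0.17], [-0.39, 0.27], [-0.31, 0.35], [-0.22, 0.42], [-0.12, 0.46], [-0.01, 0.47], [0.1, 0.46], [0.21, 0.42], [0.3, 0.36], [0.38, 0.28], [0.43, 0.18], [0.47, 0.08]] end [ 0.4912 -0.0906]
```

```bash
python3 -m crank '[[[-0.44,0.17,0],0],[[-0.39,0.27,0],0],[[-0.31,0.35,0],0],[[-0.22,0.42,0],0],[[-0.12,0.46,0],0],[[-0.01,0.47,0],0],[[0,0,0],0]]'
python3 -m crank '[[[0.1,0.46,0],0],[[0.21,0.42,0],0],[[0.3,0.36,0],0],[[0.38,0.28,0],0],[[0.43,0.18,0],0],[[0.4,0.07,0],0],[[0,0,0],0]]'
python3 - <<'E'
from h import *
im=vision.camera("top"); cv2.imwrite("pics/t2.png",cv2.resize(im[150:310,190:410,::-1],None,fx=3.6,fy=3.6,interpolation=cv2.INTER_CUBIC))
im=vision.camera("side"); cv2.imwrite("pics/s2.png",cv2.resize(im[130:310,180:400,::-1],None,fx=3.2,fy=3.2,interpolation=cv2.INTER_CUBIC))
E
```

```text
time: 7.7
ee_pos: [0.5481, -0.1409, 0.0606]
eef_rot: [-0.0, 1.0, 0.001, 0.0]
ft_force: [1.4, -0.0, 4.4]
width: 0.0172
grip_force: 25.0
time: 8.57
ee_pos: [0.4923, -0.09, 0.0607]
eef_rot: [0.001, 1.0, -0.0, -0.0]
ft_force: [-1.2, -4.8, 6.0]
width: 0.0171
grip_force: 25.0
```

View pics/s2.png

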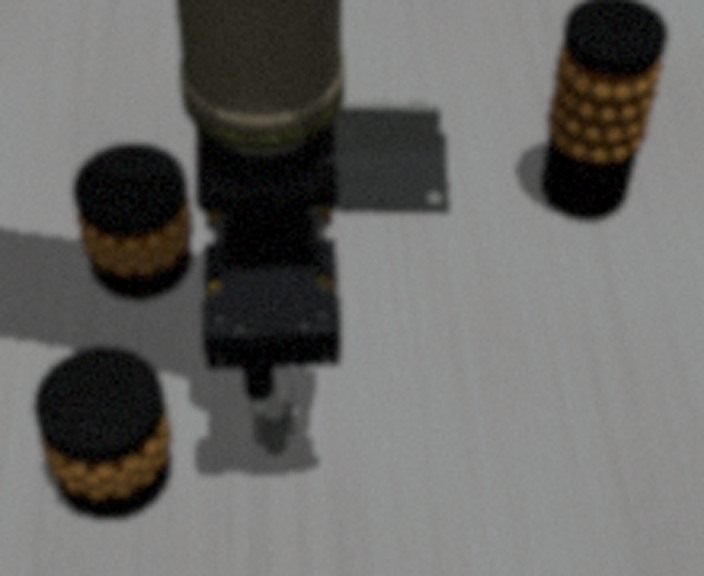

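The end leaf is folded in beside the middle leaf, and the jars haven't moved. I'll press it lightly to its stop, release, lift and check.

```bash
python3 -m crank '[[[0.08,0,0],0],[[0,0,0],0]]'
python3 -m crank '[[[0.05,0,0],0],[[0,0,0],0]]'
python3 -m crank '[[[0,0,0],0],[[0,0,0],0],[[0,0,-1],0],[[0,0,-1],0],[[0,-0.5,-1],0],[[0,-0.5,-1],0],[[0,-0.5,-1],0],[[0,0,0],0]]' 0.35
python3 - <<'E'
from h import *
s=sensors.read_state(); im=vision.camera("wrist"); cv2.imwrite("pics/w2.png",im[:,:,::-1])
for c,st in blobs(im,40,150): print(c,st,onz("wrist",c,.074,s).round(4))
E
```

```text
time: 8.93
ee_pos: [0.4912, -0.09, 0.0607]
eef_rot: [0.001, 1.0, -0.0, 0.001]
ft_force: [2.3, -4.1, 4.2]
width: 0.0173
grip_force: 25.0
time: 9.18
ee_pos: [0.49, -0.0901, 0.0607]
eef_rot: [0.001, 1.0, -0.0, 0.001]
ft_force: [3.5, -4.5, 2.9]
width: 0.017
grip_force: 25.0
time: 10.18
ee_pos: [0.4899, -0.136, 0.2122]
eef_rot: [0.002, 1.0, 0.0, 0.001]
ft_force: [-0.5, -0.6, -1.0]
width: 0.0307
grip_force: 0.0
[441.1, 80.2] [426, 35, 40, 97, 1511] [ 0.3975 -0.0133]
[408.4, 93.5] [402, 60, 22, 65, 369] [ 0.4071 -0.0374]
[415.2, 182.2] [397, 169, 37, 28, 680] [ 0.4761 -0.0262]
[281.0, 187.5] [271, 173, 21, 29, 465] [ 0.4801 -0.1353]
[336.9, 202.5] [325, 188, 25, 30, 513] [ 0.4928 -0.0893]
[433.0, 292.5] [320, 242, 224, 99, 13469] [ 0.5746 -0.0019]
[232.7, 361.8] [0, 244, 560, 176, 47824] [ 0.6445 -0.1808]
[233.2, 262.2] [212, 245, 36, 31, 714] [ 0.5453 -0.1767]
[328.8, 262.4] [315, 245, 37, 31, 713] [ 0.5458 -0.0945]
```

View pics/w2.png

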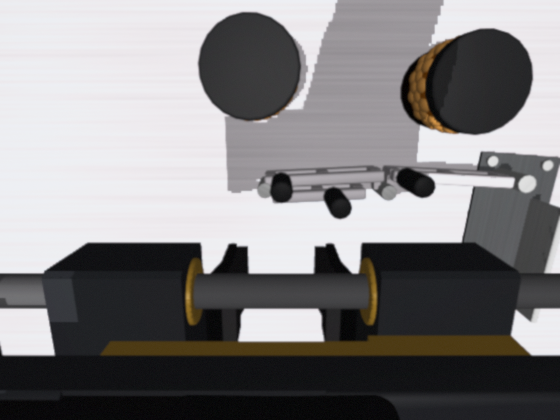

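The leaves are parallel and knob c sits 15.0 mm off leaf b's plane, so the end leaf is flat. Next is knob b.

```bash
python3 -m crank '[[[0.33,0.03,0],0],[[0,0,1],0],[[0,0,1],0],[[0,0,1],0],[[0,0,1],0],[[0,0,1],0],[[0,0,0],0],[[0,0,0],0]]'
python3 -m crank '[[[0,0,0],0],[[0,0,0],0],[[0,0,0],0],[[0,0,0],0]]' 0 25
python3 -c "
from h import *
arc(.490,-.0405,174.7,16)"
```

```text
time: 11.22
ee_pos: [0.4794, -0.134, 0.0612]
eef_rot: [0.001, 1.0, 0.0, 0.0]
ft_force: [0.1, -0.5, 0.1]
width: 0.0304
grip_force: 0.0
time: 11.72
ee_pos: [0.48, -0.1357, 0.0615]
eef_rot: [0.002, 1.0, -0.001, 0.001]
ft_force: [-0.4, -6.4, 2.4]
width: 0.0169
grip_force: 25.0
radius 0.0958 ang -96.0 z 0.0615
[[-0.61, -0.0], [-0.6, 0.11], [-0.57, 0.22], [-0.51, 0.33], [-0.44, 0.42], [-0.35, 0.49], [-0.25, 0.55], [-0.15, 0.59], [-0.03, 0.61], [0.08, 0.6], [0.2, 0.57], [0.3, 0.53], [0.4, 0.46], [0.48, 0.38], [0.54, 0.28], [0.58, 0.17]] end [0.5087 0.0534]
```

```bash
python3 -m crank '[[[-0.61,0,0],0],[[-0.6,0.11,0],0],[[-0.57,0.22,0],0],[[-0.51,0.33,0],0],[[-0.44,0.42,0],0],[[-0.35,0.49,0],0],[[-0.25,0.55,0],0],[[-0.15,0.59,0],0],[[0,0,0],0]]'
python3 -m crank '[[[-0.03,0.61,0],0],[[0.08,0.6,0],0],[[0.2,0.57,0],0],[[0.3,0.53,0],0],[[0.4,0.46,0],0],[[0.48,0.38,0],0],[[0,0,0],0]]'
python3 -m crank '[[[0.54,0.28,0],0],[[0.58,0.17,0],0],[[0,0,0],0]]'
python3 -m crank '[[[0.06,0,0],0],[[0,0,0],0]]'
```

```text
time: 12.85
ee_pos: [0.5858, -0.0513, 0.0615]
eef_rot: [-0.0, 1.0, 0.0, 0.002]
ft_force: [4.7, 2.3, 1.7]
width: 0.0173
grip_force: 25.0
time: 13.72
ee_pos: [0.54, 0.0422, 0.0614]
eef_rot: [0.001, 1.0, 0.0, -0.0]
ft_force: [-2.9, -0.6, 9.8]
width: 0.0176
grip_force: 25.0
time: 14.1
ee_pos: [0.5087, 0.0539, 0.0616]
eef_rot: [0.001, 1.0, -0.0, 0.002]
ft_force: [7.5, -5.2, 2.8]
width: 0.0171
grip_force: 25.0
time: 14.35
ee_pos: [0.5084, 0.0539, 0.0616]
eef_rot: [0.002, 1.0, -0.0, 0.003]
ft_force: [12.6, -4.7, -1.7]
width: 0.0177
grip_force: 25.0
```

It reached the stop, with the force rising to 12.6 N. I'll release and check.

```bash
python3 -m crank '[[[0,0,0],0],[[0,0,0],0],[[0,0,-1],0],[[0,0,-1],0],[[0,-0.9,-1],0],[[0.4,-0.9,-1],0],[[0.4,-0.9,-1],0],[[0,0,0],0]]' 0.35
python3 - <<'E'
from h import *
s=sensors.read_state(); im=vision.camera("wrist"); cv2.imwrite("pics/w3.png",im[:,:,::-1])
for c,st in blobs(im,40,150): print(c,st,onz("wrist",c,.074,s).round(4))
E
```

```text
time: 15.35
ee_pos: [0.4817, -0.0276, 0.2124]
eef_rot: [0.003, 1.0, 0.001, 0.001]
ft_force: [0.4, -0.3, 0.3]
width: 0.0308
grip_force: 0.0
[145.9, 87.0] [119, 32, 39, 98, 537] [ 0.3933 -0.1297]
[338.6, 99.8] [288, 43, 96, 102, 5753] [0.4035 0.0178]
[171.8, 92.9] [159, 59, 19, 63, 246] [ 0.3977 -0.1102]
[281.0, 192.7] [271, 178, 21, 30, 486] [ 0.4763 -0.0269]
[326.2, 212.0] [315, 198, 24, 29, 508] [0.4928 0.0106]
[430.4, 290.4] [320, 216, 201, 125, 13859] [0.5647 0.1041]
[232.0, 361.5] [0, 244, 560, 176, 48048] [ 0.6361 -0.0732]
[233.2, 262.1] [212, 245, 36, 31, 709] [ 0.537  -0.0683]
[328.7, 262.3] [315, 245, 36, 31, 707] [0.5377 0.0139]
```

View pics/w3.png

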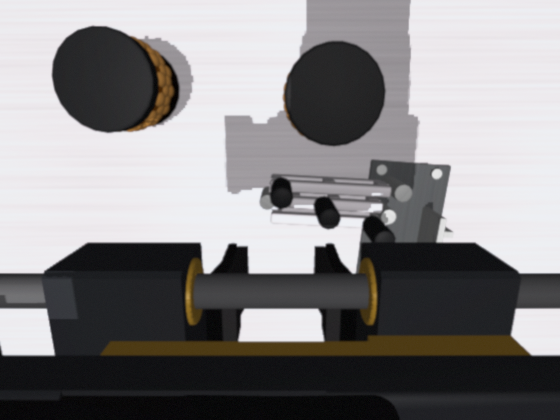

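The three leaves lie parallel with knob c 15 mm off leaf a, so the fold is flat. Next is knob a, with the tool turned 16° to clear knob c.

```bash
python3 -m crank '[[[0.18,0.03,0],-1],[[0,0,0],-1],[[0,0,1],0],[[0,0,1],0],[[0,0,1],0],[[0,0,1],0],[[0,0,1],0],[[0,0,0],0],[[0,0,0],0]]' 0.32
python3 -m crank '[[[0,0,0],0],[[0,0,0],0],[[0,0,0],0],[[0,0,0],0]]' 0 40
python3 -c "
from h import *
arc(.480,.0797,88.5,12)"
```

```text
time: 16.52
ee_pos: [0.4765, -0.0245, 0.0609]
eef_rot: [-0.138, 0.99, 0.0, -0.0]
ft_force: [0.1, 0.2, 0.9]
width: 0.0277
grip_force: 0.0
time: 17.02
ee_pos: [0.4776, -0.0266, 0.0616]
eef_rot: [-0.137, 0.991, -0.001, 0.001]
ft_force: [1.8, -6.2, 0.2]
width: 0.0172
grip_force: 40.0
radius 0.1063 ang -91.3 z 0.0616
[[-0.44, -0.11], [-0.45, -0.05], [-0.46, 0.01], [-0.45, 0.07], [-0.44, 0.13], [-0.42, 0.18], [-0.39, 0.23], [-0.36, 0.28], [-0.32, 0.33], [-0.27, 0.36], [-0.23, 0.4], [-0.17, 0.42]] end [0.5862 0.0745]
```

```bash
python3 -m crank '[[[-0.44,-0.11,0],0],[[-0.45,-0.05,0],0],[[-0.46,0.01,0],0],[[-0.45,0.07,0],0],[[-0.44,0.13,0],0],[[-0.42,0.18,0],0],[[0,0,0],0]]'
python3 -m crank '[[[-0.39,0.23,0],0],[[-0.36,0.28,0],0],[[-0.32,0.33,0],0],[[-0.27,0.36,0],0],[[0,0,0],0]]'
python3 -c "
from h import *
arc(.480,.081,15,2)"
```

```text
time: 17.9
ee_pos: [0.5541, -0.0005, 0.0618]
eef_rot: [-0.137, 0.991, -0.003, 0.002]
ft_force: [10.3, -11.9, -5.6]
width: 0.017
grip_force: 39.9
time: 18.52
ee_pos: [0.5852, 0.0459, 0.062]
eef_rot: [-0.137, 0.991, -0.003, 0.005]
ft_force: [23.2, -9.4, -15.8]
width: 0.0169
grip_force: 39.9
radius 0.1109 ang -18.4 z 0.062
[[-0.24, 0.42], [-0.19, 0.45]] end [0.5907 0.0744]
```

```bash
python3 -m crank '[[[-0.27,0.34,0],0],[[-0.18,0.4,0],0],[[0,0,0],0]]'
python3 -m crank '[[[-0.02,0.08,0],0],[[0,0,0],0]]'
```

```text
time: 18.9
ee_pos: [0.5911, 0.0726, 0.0619]
eef_rot: [-0.138, 0.99, -0.001, 0.004]
ft_force: [17.2, -3.4, -10.9]
width: 0.0171
grip_force: 40.0
time: 19.15
ee_pos: [0.5911, 0.0728, 0.0619]
eef_rot: [-0.137, 0.991, -0.002, 0.004]
ft_force: [17.6, -10.2, -11.1]
width: 0.0169
grip_force: 40.0
```

```bash
python3 -m crank '[[[-0.04,0.08,0],0],[[0,0,0],0]]'
python3 -m crank '[[[-0.04,0.08,0],0],[[0,0,0],0]]'
```

```text
time: 19.4
ee_pos: [0.5912, 0.0732, 0.0618]
eef_rot: [-0.136, 0.991, -0.003, 0.003]
ft_force: [15.8, -16.7, -9.5]
width: 0.0168
grip_force: 40.0
time: 19.65
ee_pos: [0.5913, 0.0735, 0.0618]
eef_rot: [-0.135, 0.991, -0.005, 0.003]
ft_force: [12.3, -22.6, -5.3]
width: 0.0175
grip_force: 40.0
```

Resistance rises to 22 N with almost no motion, so it is on the stop. I'll release, lift and check.

```bash
python3 -m crank '[[[0,0,0],0],[[0,0,0],0],[[0,0,0],0],[[0,0,-1],0],[[0,0,-1],0],[[0,0,-1],0],[[0,0,-1],0],[[0,0,-1],0],[[0,0,-1],0],[[0,0,0],0]]' 0.32
python3 - <<'E'
from h import *
s=sensors.read_state(); im=vision.camera("wrist"); cv2.imwrite("pics/w4.png",im[:,:,::-1])
for c,st in blobs(im,40,150): print(c,st,onz("wrist",c,.074,s).round(4))
E
```

```text
time: 20.9
ee_pos: [0.5891, 0.082, 0.2437]
eef_rot: [-0.138, 0.99, 0.001, 0.003]
ft_force: [0.2, -0.3, -1.3]
width: 0.0279
grip_force: 0.0
[268.4, 4.6] [244, 0, 45, 10, 161] [0.4454 0.0312]
[336.9, 111.2] [323, 101, 27, 22, 435] [0.509  0.1095]
[300.1, 154.8] [290, 144, 21, 23, 364] [0.5532 0.0899]
[269.5, 188.9] [260, 176, 20, 27, 421] [0.5901 0.0721]
[236.7, 362.1] [0, 244, 560, 176, 48071] [0.7741 0.0878]
[237.5, 263.7] [213, 245, 48, 32, 837] [0.6684 0.062 ]
[325.8, 262.7] [312, 245, 37, 31, 730] [0.6444 0.1426]
[426.5, 292.9] [317, 244, 205, 97, 13538] [0.6477 0.2466]
```

View pics/w4.png

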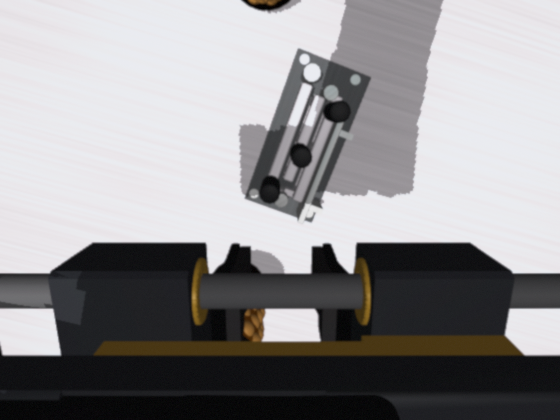

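```bash
python3 - <<'E'
from h import *
s=sensors.read_state()
a=lambda p,q,z:(lambda d:np.degrees(np.arctan2(d[1],d[0])).round(2))(onz("wrist",q,z,s)-onz("wrist",p,z,s))
print("foot",a((300,48),(247,198),.004))
A=onz("wrist",(312.5,72.5),.055,s); k=onz("wrist",(269.5,188.9),.074,s); d=k-A
print("A",A,"leaf",np.degrees(np.arctan2(d[1],d[0])),np.hypot(*d))
im=vision.camera("top"); print([(c,onz("top",c,.085).round(3)) for c,_ in blobs(im[:,:,:],30,30) if c[1]<330])
im=cv2.imread("pics/w4.png")[30:240,220:400]; cv2.imwrite("pics/w4z.png",cv2.resize(im,None,fx=2.8,fy=2.8,interpolation=cv2.INTER_CUBIC))
E
```

```text
foot -4.3
A [0.48159496 0.08093115] leaf -4.851849313308764 0.10734576917255192
[([206.2, 29.8], array([0.879, 0.117])), ([231.9, 117.7], array([0.7  , 0.069])), ([496.3, 92.8], array([ 0.74 , -0.435])), ([532.6, 115.2], array([ 0.694, -0.502])), ([233.7, 158.6], array([0.623, 0.067])), ([231.9, 177.0], array([0.588, 0.071])), ([223.7, 197.3], array([0.552, 0.086])), ([346.1, 279.1], array([ 0.399, -0.128])), ([374.6, 298.9], array([ 0.363, -0.177]))]
```

View pics/w4z.png

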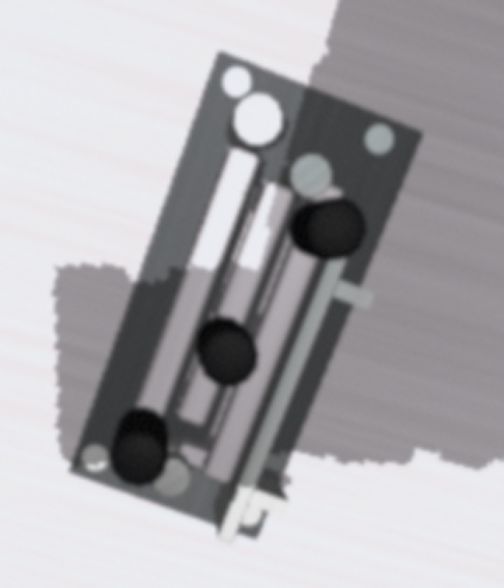

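The end and middle leaves lie flat on the first, the gate runs parallel to the stop plate, and the jars stand where they were. I'll hand the job in.

```bash
python3 -c "
from bench import r
print(r.close_job())"
```

```text
the job is handed in; nothing more can be done
None
```

I folded the gate in the order asked (end leaf, then middle leaf), swung it home against the stop plate and let go. I saw no jar disturbed in the camera views. The job was handed in with about 21 of the 72 s used; the hand-in gave back no verdict.

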